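# Hang the red swing-out parts bin back on its stand

### The job

Draw the red parts bin out from under the wire rack and let go of it once it stands on the bench clear of the rack. Then pick it up again and hang it on the stand's empty front pair of pins: lower it gently, without letting it drop, until both knuckles are fully home over both pins, and let go so that it hangs there by itself. Keep the red bin upright throughout, and leave the other bins and the things on the bench where they are.

Things in the scene. Friction and masses are not known exactly. Their poses are not given: they have to be found in the camera images.
- bin: Red open parts bin, 130 long (x), 62 wide (y), 110 high, about 0.4 kg, its brass fittings fixed. Origin: centre of the box's underside, z up; centre of mass 15 behind (+x) and 45 up. Front (-x) is low, 72, with a brass knob; the sides are flat, upright, 110 high over the rear 98 mm. Two knuckles on the rear end. It starts standing under the wire rack, front sticking out 45 to 75 mm.
- bin_knob (a point): Middle of the brass knob's round head on the front of the red bin: 86 in front (-x) of the bin's origin, 46 above its underside. The head is a cylinder lying along x, diameter 20, 20 long, its end 35 from the bin's front; the neck is 12 thick. Frame parallel to the bin's.
- knuckle_low (a point): Lower hinge knuckle of the red bin: a vertical steel tube, outside diameter 24, hole 13, 14 high, open at both ends. This point is the centre of the hole at the knuckle's lower face: 83 behind (+x) the bin's origin, 6 above its underside. Frame parallel to the bin's.
- knuckle_up (a point): Upper hinge knuckle, the same tube directly above the lower one; this point is the centre of the hole at its lower face, 83 behind the bin's origin, 84 above its underside.
- rack: Fixed white wire riser rack, 140 deep (x), 310 wide (y), its wires 131 to 139 above the bench, brass tubes lying on its rear half up to 172; a leg at each corner. Origin on the bench under its centre; bins go in and out at the front (-x). The red and the white bin stand under it side by side, about 136 apart, either way round.
- rack_front (a point): Middle of the rack's front top rod, 135 above the bench, 70 in front (-x) of the rack's origin; frame parallel to the rack's, -x pointing out of it towards the robot. The red bin is clear when its knuckles are wholly in front of this line.
- stand: Fixed swing-bin stand: upright column 28 thick, 207 high, on a round flange 112 across, with two pairs of upright pins on short bracket arms: the empty pair in front (its -x, towards the robot), the rear pair (+x) carrying the yellow bin. Origin on the bench on the column's axis, z up.
- pin_low (a point): Lower empty pin: upright brass pin, diameter 10, 18 high, its top 7 mm tapered to 3 across. This point is its foot, on a round shoulder 22 across, 45 in front (-x) of the column's axis, 56 above the bench. When the bin is hung knuckle_low sits here, the bin's underside is 50 above the bench, and the bin swings freely and sags about 2 degrees in the play of the pins.
- pin_up (a point): Upper empty pin, the same, straight above the lower; its foot is 134 above the bench on a bracket arm 8 thick. The lower knuckle must pass under that bracket: bring the bin in level from the stand's front (its -x side, knuckles leading), raised 20 to 50 mm (best 37) above its hung height, until both knuckles are over the pins, then lower.
- yellow_bin (a joint): Swing (rad) of the yellow bin, the same bin as the red one, hanging on the stand's rear pins: 0 = pointing straight away from the front pins (stand's +x), positive anticlockwise seen from above, starts within 0.45 either way and turns stiffly; leave it.
- white_bin: White bin without knuckles, otherwise like the red one, beside it under the rack; origin centre of the underside.
- lamp: Half-built brass table lamp: round base 112 across and 22 high, thin stem 265 high; origin under its centre.
- pen_pot: Red pen pot, 76 across, 95 high, pens up to 155; origin under its centre.
- tape: Roll of blue tape lying flat, 90 across, 24 high; origin under its centre.
- pliers: Pliers with one red and one black handle, lying flat, about 160 long, 50 wide, 14 high, jaws to its +x; origin under the pivot.
- glue: White glue bottle with red cap, 56 across, 150 high; origin under its centre.
- clamp: Bar clamp lying flat, bar 260 long along its x, jaws 80 to its -y, 28 high; origin under the middle of the bar.

How it is judged:
On the way:
1. the red bin stands on the bench, upright and let go, clear in front of the wire rack (x of knuckle_low in the frame of rack_front below -0.012 m and height (world z) of bin below 0.005 m and angle between bin's own z axis and vertical below 0.05 rad and contact force between the fingers and bin below 0.05 N and linear speed of bin below 0.02 m/s), for 0.2 s.
At the end, for the whole second after the job is handed in: The red bin hangs let go and at rest on the stand's front pins: each knuckle's point within 5 mm sideways of its pin and no more than 5 mm above the pin's foot (seated on its shoulder), the bin within 7 degrees of upright (horizontal distance between knuckle_low and pin_low below 0.005 m and z of knuckle_low in the frame of pin_low between -0.004 and 0.005 m and horizontal distance between knuckle_up and pin_up below 0.005 m and z of knuckle_up in the frame of pin_up between -0.004 and 0.005 m and angle between bin's own z axis and vertical below 0.12 rad and linear speed of bin below 0.03 m/s and contact force between the fingers and bin below 0.05 N); the robot touches nothing.
It fails at once if the red bin is tipped more than 30 degrees (angle between bin's own z axis and vertical above 0.52 rad).
It fails at once if the red bin is dropped on the pins: it comes down over them faster than 0.35 m/s (horizontal distance between knuckle_low and pin_low below 0.008 m and z of knuckle_low in the frame of pin_low between -0.003 and 0.03 m and linear speed of bin above 0.35 m/s).
It fails at once if the yellow bin is swung more than 45 degrees from straight back (value of joint yellow_bin above 0.79 rad or value of joint yellow_bin below -0.79 rad).
It fails at once if another thing on the bench is moved more than 40 mm or knocked over (distance of any of white_bin, lamp, pen_pot, tape, pliers, glue, clamp from where it was at the start of the episode above 0.04 m or angle between any of white_bin, lamp, pen_pot, tape, pliers, glue, clamp's own z axis and vertical above 0.5 rad).
It also fails if it takes over 64 s, if anything falls off the work surface, if the arm or the gripper's body presses on something with over 40 N, if the wrist force passes 120 N, or if a joint passes its speed limit or range.

### The arm

A 6-joint arm with a two-finger parallel gripper is mounted at the origin on the work surface. World frame = base frame: x ahead of the robot, y to its left, z up, the work surface at z = 0. Lengths are in m, angles in rad, forces in N, time in s.
With the tool pointing down it reaches from about 0.35 to 0.975 m from the base axis. Payload 4.9 kg.
Tool frame: the origin (TCP) lies at the very end of the fingers, on their centre line; the grasp point (between the pads) lies 19 mm behind it; z points along the fingers, y is the line along which they close (so a half turn about z gives the same grasp; the last joint's range is limited). The gripper opens to 85 mm and grips with 20 to 120 N. Pads are 22 mm wide; open, the fingers measure 114 mm over their backs; the gripper's body (76 mm by 85 mm) begins 54 mm behind the grasp point. The pads swing forward as they close: fully open they stand 13 mm farther back than shut.
Start: joints at [-1.467, 0.053, 1.613, -0, 1.476, -0.119], TCP at [0.138, -0.61, 0.231] pointing down, gripper open.
Joint ranges: [-3.01, 3.01], [-1.01, 2.22], [0.06, 2.58], [-1.02, 4.17], [0.09, 2.62], [-3.14, 3.14]. Speed limits (rad/s): [2.57, 2.57, 3.14, 3.14, 3.14, 3.14].

### API

Orientations are given as a unit quaternion [w, x, y, z].
In Python, from plant import manip gives the robot as it stands.
- The arm moves only by the tool move_arm, never from a script. Its argument "plan" is a list that holds one entry, the list of rows, each a list of 7 numbers: the shift along the tool's x, y, z as a fraction of full scale, then the turn, a rotation vector about the tool's x, y, z as a fraction of full scale, then the closure, from 0 (fully open) to 1 (shut). In form: [[[dx, dy, dz, wx, wy, wz, fingers], ...]]. A call has exactly 10 rows; each row shifts and turns the commanded pose from where the row before left it, along the tool's axes as they then stand; what a row does not reach is not made up. Full scale, the value 1, is 0.12 m for a shift and 0.15 rad for a turn. A row lasts 1/8 s, in which the tool goes at most 62.5 mm and 10.7 degrees, less where a joint would pass 70% of its speed; a pose out of reach is approached as far as the arm can. A call with a number of a shift or a turn outside -1 to 1 is refused whole. A call with a gripper value outside its range is refused whole. The fingers move at their own pace and stop on an object; the grip force is fixed at half the most. Time passes only in rows, so rows that do not move let the fingers close, or fill a call up. It gives the time, the measured TCP pose, the force, the opening and the grip force at its end, in the units of the state.
- manip.state(): the state, without advancing time (a new reading comes with each control period).
- manip.grab_frame(name): name is "side" or "top"; returns a dict with "pixels" (400x640x3 uint8, blue, green, red), "depth" (400x640 float32, m along the optical axis (not along the pixel's ray), 0 where there is no reading), "vfov" (degrees; the focal length in pixels is half the picture's height over the tangent of half this angle, whatever the lens; pixels are square), "cx", "cy" (the principal point, pixels), "view" (4x4, takes a point from world to camera coordinates). Camera axes: x right, y down, z forward; pixel columns grow to the right and rows downward; lengths in m; the calibration is good to about 2 mm. A picture is of the moment at which its call begins.
- manip.job_done(): hands the job in; it is judged then, once.
The state is a dict: "time": time; "joint_pos": joint angles; "joint_vel": joint speeds; "joint_efforts": joint torques, N m; "tool_pos": TCP position; "tool_rot": TCP orientation; "contact_force": force on the tool from outside, world axes, zero at the start; "ft_torque": the same for the moment, N m; "gripper_width": opening from 0.0 (shut) to 1.0 (fully open); "grasp_force": force on a finger pad.
Only numpy, scipy, OpenCV 4.12 (cv2) and the standard library are available. Lean on these libraries where they do the work, as an engineer would, in place of code of your own. Each camera call takes 0.05 s, during which the arm holds its last target. There are 200 camera calls.

## Working session

There is one attempt and no reset: what is moved stays moved. The work goes in short steps, Python scripts to look and compute and a tool call to move; the robot and the scene stay as the last step left them, time stands still between calls to the robot, and variables do not carry over. Pictures are saved under pics/ and viewed, at most 10 in all, crops included, and the job is handed in when it is done.

Besides the shell and the picture viewer there is one more tool, called after "Emit:" as name([rows], argument=value, ...), one row to a line, values as JSON. move_arm: Moves the arm, as the interface text tells. Its arguments: {"type":"object","properties":{"plan":{"type":"array"}},"required":["plan"]}

```bash
mkdir -p pics; ls; cat > h.py <<'E'
import numpy as np, cv2
from plant import manip
def grab(n):
    f=manip.grab_frame(n); f={k:(np.array(v) if k in('pixels','depth','view') else v) for k,v in f.items()}
    f['f']=200/np.tan(np.radians(f['vfov'])/2); return f
def cloud(f):
    v,u=np.mgrid[0:400,0:640]; d=f['depth']
    P=np.stack([(u-f['cx'])/f['f']*d,(v-f['cy'])/f['f']*d,d],-1)
    R=f['view'][:3,:3];t=f['view'][:3,3]
    W=(P-t)@R; W[d<=0]=np.nan; return W
def ray(f,u,v,z):
    R=f['view'][:3,:3];t=f['view'][:3,3];c=-R.T@t
    d=R.T@np.array([(u-f['cx'])/f['f'],(v-f['cy'])/f['f'],1]); return c+d*(z-c[2])/d[2]
def proj(f,p):
    q=f['view'][:3,:3]@np.array(p)+f['view'][:3,3]; return q[0]/q[2]*f['f']+f['cx'],q[1]/q[2]*f['f']+f['cy']
E
python3 - <<'E'
from h import *
for n in('side','top'):
    f=grab(n); cv2.imwrite(f'pics/{n}0.png',f['pixels']); np.savez(f'{n}0.npz',**f)
    print(n,f['vfov'],f['cx'],f['cy'],np.round(-f['view'][:3,:3].T@f['view'][:3,3],3),np.round(f['view'][:3,:3],2).tolist())
print(manip.state())
E
```

```text
pics
side 49.87715446746276 317.54970179158676 196.01585933346573 [-0.045 -1.206  0.906] [[0.89, -0.46, -0.01], [-0.25, -0.44, -0.86], [0.39, 0.77, -0.51]]
top 57.02005709216635 318.30682290386443 195.94329865503082 [ 0.439 -0.007  1.194] [[0.01, -1.0, -0.01], [-0.99, -0.01, -0.11], [0.11, 0.01, -0.99]]
{'time': 0.1, 'joint_pos': array([-1.46700453e+00,  5.33364658e-02,  1.61417206e+00, -1.48519066e-05,
        1.47599398e+00, -1.19056974e-01]), 'joint_vel': array([-3.49740196e-04, -1.73056008e-03, -2.70532412e-03, -1.55085102e-03,
        8.35352034e-05, -1.14832767e-04]), 'joint_efforts': array([ 1.14647355e-03, -3.94905102e+01, -3.71360850e+01, -1.37909123e-05,
        3.98686665e-03, -8.08191658e-06]), 'tool_pos': array([ 0.13803275, -0.60898341,  0.23014849]), 'tool_rot': array([-9.54953432e-04,  9.93798191e-01,  1.11194619e-01, -1.03239296e-07]), 'contact_force': array([ 0.50351585, -0.11468365,  0.32270649]), 'ft_torque': array([-0.00904148, -0.03871626, -0.00879824]), 'grasp_force': 0.0, 'gripper_width': 0.9986557030605896}
```

View pics/side0.png

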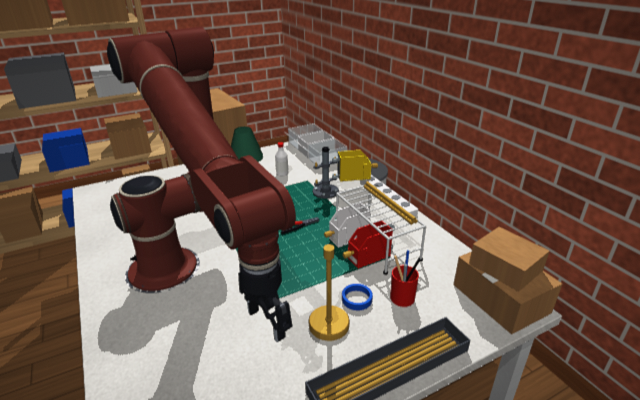

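View pics/top0.png

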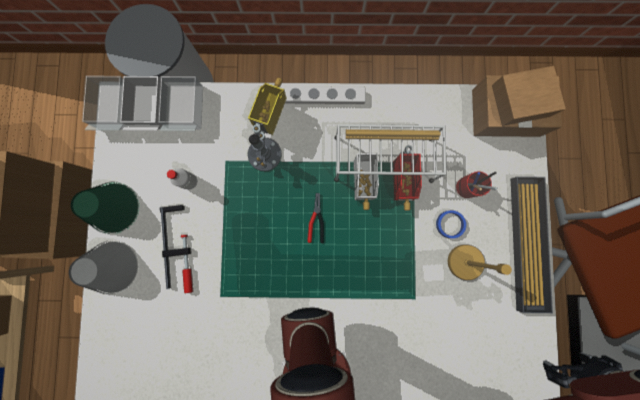

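Side view: red bin (370,245) under the rack's right part, white bin left of it (350,225), stand (325,175). Top view: red bin (407,175) with knob (407,206), white bin (367,178), stand (263,150), lamp (466,262), tape (452,224), pen pot (474,184), pliers (315,218).

```bash
python3 - <<'E'
from h import *
f=dict(np.load('top0.npz')); W=cloud(f)
im=f['pixels']; hsv=cv2.cvtColor(im,cv2.COLOR_BGR2HSV)
c=im[80:230,235:500]; cv2.imwrite('pics/crop1.png',cv2.resize(c,None,fx=3,fy=3,interpolation=cv2.INTER_CUBIC))
H,S,V=hsv[...,0],hsv[...,1],hsv[...,2]
red=((H<6)|(H>174))&(S>150)&(V>60); yel=(H>18)&(H<32)&(S>120)&(V>80)
def rep(n,m,x0,x1,y0,y1,zmin,zmax):
    k=np.zeros(m.shape,bool);k[y0:y1,x0:x1]=1
    k&=m&(W[...,2]>zmin)&(W[...,2]<zmax); P=W[k]; v,u=np.nonzero(k)
    print(n,len(P),'uv',u.mean().round(1),v.mean().round(1),'mean',P.mean(0).round(4),'min',P.min(0).round(4),'max',P.max(0).round(4));return P
brass=(H>8)&(H<30)&(S>100)
rep('knobR',brass,395,420,198,215,.03,.07); rep('knobW',brass,358,376,198,215,.03,.07)
P=rep('red',red,388,428,145,202,.04,.13)
P=rep('red top',red,388,428,145,202,.095,.12)
A=np.ones(400*640,bool).reshape(400,640)
P=rep('stand col',A,240,290,120,175,.195,.22)
P=rep('stand upbr',A,240,290,120,175,.12,.165)
print(np.round(P[P[:,0].argsort()][:25],3).tolist())
P=rep('rack',A,325,450,120,180,.125,.145)
E
```

```text
knobR 51 uv 406.6 204.8 mean [ 0.5346 -0.2719  0.0527] min [ 0.5214 -0.2793  0.0425] max [ 0.553  -0.2645  0.058 ]
knobW 45 uv 365.9 204.0 mean [ 0.5357 -0.1457  0.0526] min [ 0.5232 -0.1524  0.0457] max [ 0.5517 -0.1371  0.0576]
red 54 uv 404.0 187.7 mean [ 0.5836 -0.2577  0.0829] min [ 0.5556 -0.301   0.0486] max [ 0.6769 -0.2407  0.1112]
red top 20 uv 402.5 174.0 mean [ 0.6222 -0.2484  0.107 ] min [ 0.5885 -0.301   0.0976] max [ 0.6769 -0.2407  0.1112]
stand col 86 uv 253.8 138.3 mean [0.7014 0.1806 0.2027] min [0.6893 0.1673 0.1955] max [0.7143 0.1948 0.209 ]
stand upbr 321 uv 259.5 137.3 mean [0.721  0.1755 0.1413] min [0.6486 0.1423 0.1202] max [0.7778 0.2078 0.1638]
[[0.649, 0.179, 0.136], [0.649, 0.176, 0.135], [0.649, 0.173, 0.134], [0.649, 0.182, 0.132], [0.65, 0.171, 0.128], [0.652, 0.176, 0.136], [0.652, 0.185, 0.135], [0.652, 0.174, 0.134], [0.652, 0.171, 0.133], [0.653, 0.183, 0.13], [0.653, 0.18, 0.13], [0.653, 0.169, 0.127], [0.654, 0.179, 0.139], [0.654, 0.176, 0.137], [0.655, 0.185, 0.135], [0.655, 0.18, 0.149], [0.655, 0.174, 0.134], [0.655, 0.188, 0.133], [0.655, 0.171, 0.133], [0.655, 0.168, 0.132], [0.655, 0.183, 0.131], [0.655, 0.177, 0.146], [0.656, 0.175, 0.145], [0.657, 0.17, 0.137], [0.657, 0.18, 0.15]]
rack 1356 uv 390.9 150.5 mean [ 0.6862 -0.2087  0.1372] min [ 0.6173 -0.3697  0.1251] max [ 0.7666 -0.051   0.1448]
```

View pics/crop1.png

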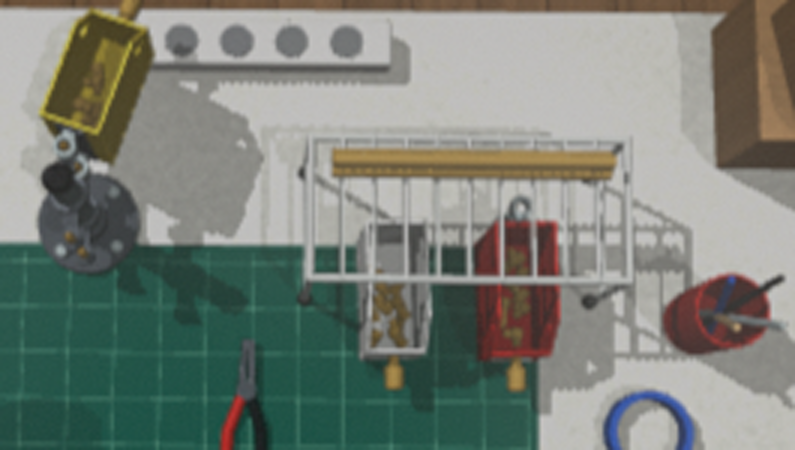

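Crop (×3, offset 235,80): red knuckle hole at (517,207), knob (516,375); empty pins are brass dots near (68,233) and (80,250) in front of the column top (57,178); rack front rod along row 280.

```bash
python3 - <<'E'
from h import *
f=dict(np.load('top0.npz')); W=cloud(f); im=f['pixels'];hsv=cv2.cvtColor(im,cv2.COLOR_BGR2HSV);H,S,V=[hsv[...,i] for i in range(3)]
c=lambda x,y:(235+x/3-.33,80+y/3-.33)
print('knuckle',ray(f,*c(517,207),.098),'knob',ray(f,406.6,204.8,.05))
print('pinup',ray(f,*c(68,233),.150),'pinlow',ray(f,*c(80,250),.072))
# brass pixels near pins
k=np.zeros(H.shape,bool);k[150:172,248:272]=1
k&=(H>8)&(H<30)&(S>90)
n,l,st,ce=cv2.connectedComponentsWithStats(k.astype(np.uint8))
for i in range(1,n): print(st[i,4],ce[i].round(1),ray(f,*ce[i],.148),ray(f,*ce[i],.070))
# front rod
k=np.zeros(H.shape,bool);k[165:180,330:448]=1; k&=(W[...,2]>.127)&(W[...,2]<.143)&(V>150)&(S<60)
P=W[k]; P=P[P[:,0]<.632]; a=np.polyfit(P[:,1],P[:,0],1); print('rod',len(P),a,'x at -.272',np.polyval(a,-.272),P.mean(0))
# column
k=np.zeros(H.shape,bool);k[120:160,240:275]=1;k&=(W[...,2]>.201)&(W[...,2]<.213); P=W[k];print('col',len(P),P.min(0),P.max(0),P.mean(0))
# flange z~.01
k=np.zeros(H.shape,bool);k[125:180,235:295]=1;k&=(W[...,2]>.006)&(W[...,2]<.03)&(S<80)&(V<140)
P=W[k];(cx,cy),r=cv2.minEnclosingCircle(P[:,:2].astype(np.float32));print('flange',len(P),cx,cy,r)
# others' mask centres
for n,u,v,z in(('lamp',466,262,.02),('lampTop',506,269,.265),('pot',474,190,0),('tape',452,224,.02),('pliers',315,218,.01),('glue',185,180,.05)):print(n,ray(f,u,v,z).round(3))
c=im[110:180,235:285]; cv2.imwrite('pics/crop2.png',cv2.resize(c,None,fx=10,fy=8,interpolation=cv2.INTER_CUBIC))
s=dict(np.load('side0.npz'));u,v=[int(t) for t in proj(s,(.68,.18,.12))]
q=s['pixels'][v-45:v+40,u-45:u+45];cv2.imwrite('pics/crop3.png',cv2.resize(q,None,fx=7,fy=7,interpolation=cv2.INTER_CUBIC));print('crop3 off',u-45,v-45)
E
```

```text
knuckle [ 0.70132147 -0.26500274  0.098     ] knob [ 0.53482495 -0.27248033  0.05      ]
pinup [0.65936784 0.17874021 0.15      ] pinlow [0.65814744 0.17974702 0.072     ]
4 [257.5 158.5] [0.65637657 0.17852692 0.148     ] [0.67262372 0.19240039 0.07      ]
5 [261.8 163.6] [0.64153441 0.16567599 0.148     ] [0.65667441 0.17859085 0.07      ]
rod 261 [0.00072023 0.62249636] x at -.272 0.6223004545108102 [ 0.62234577 -0.20907504  0.13763324]
col 64 [0.69063473 0.16883265 0.20111558] [0.71386346 0.19399732 0.2089754 ] [0.70243657 0.18167718 0.20417362]
flange 505 0.7028077244758606 0.18148767948150635 0.05578744411468506
lamp [ 0.359 -0.463  0.02 ]
lampTop [ 0.36  -0.466  0.265]
pot [ 0.59  -0.504  0.   ]
tape [ 0.478 -0.422  0.02 ]
pliers [0.493 0.013 0.01 ]
glue [0.606 0.422 0.05 ]
crop3 off 275 122
```

View pics/crop3.png

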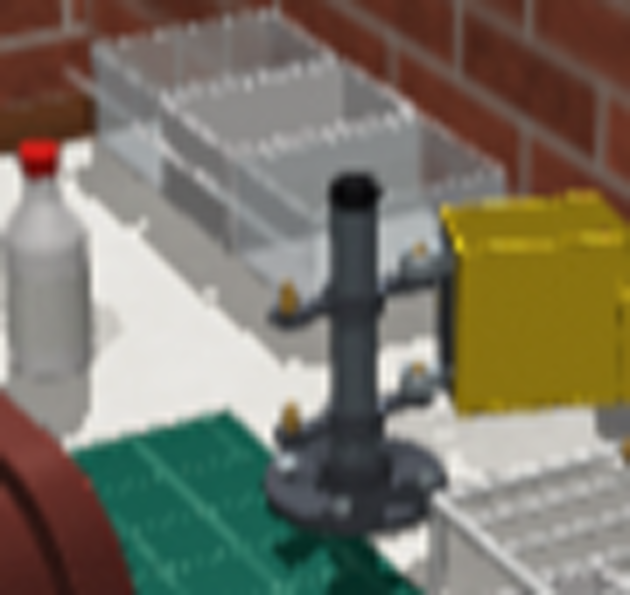

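Crop 3 confirms the empty pins at the side-view pixels ≈(316,166) and (316,181), left of the column. Estimates: pins (.658,.179), column (.7026,.1816), knob (.534,-.2725), bin yaw ≈.045. Moving.

Emit:
move_arm([
  [[0, 0, -0.4, 0, 0, 0.593, 0], [0, 0, -0.4, 0, 0, 0.593, 0], [0.163, -0.315, 0, 0, 0, 0, 0], [0.163, -0.315, 0, 0, 0, 0, 0], [0.163, -0.315, 0, 0, 0, 0, 0], [0.163, -0.315, 0, 0, 0, 0, 0], [0.163, -0.315, 0, 0, 0, 0, 0], [0.163, -0.315, 0, 0, 0, 0, 0], [0.163, -0.315, 0, 0, 0, 0, 0], [0.163, -0.315, 0, 0, 0, 0, 0]],
])

```text
time: 1.35
tool_pos: [0.2811, -0.2989, 0.3268]
tool_rot: [-0.0, 1.0, 0.022, -0.0]
contact_force: [0.5, 0.3, -0.3]
gripper_width: 0.998
grasp_force: 0.0
```

Emit:
move_arm([
  [[0.353, -0.021, 0.1, 0, 0, 0, 0], [0.353, -0.021, 0.1, 0, 0, 0, 0], [0.353, -0.021, 0.1, 0, 0, 0, 0], [0.353, -0.021, 0.1, 0, 0, 0, 0], [0.353, -0.021, 0.1, 0, 0, 0, 0], [0.353, -0.021, 0.1, 0, 0, 0, 0], [0, 0, 0.25, 0, 0, 0, 0], [0, 0, 0.25, 0, 0, 0, 0], [0, 0, 0.25, 0, 0, 0, 0], [0, 0, 0, 0, 0, 0, 0]],
])

```text
time: 2.6
tool_pos: [0.5321, -0.2725, 0.1615]
tool_rot: [-0.002, 1.0, 0.022, -0.003]
contact_force: [-0.5, -0.2, -0.4]
gripper_width: 1.003
grasp_force: 0.0
```

```bash
python3 - <<'E'
from h import *
print(manip.state()['tool_pos'])
s=grab('side'); u,v=[int(t) for t in proj(s,(.56,-.272,.07))];print(u-50,v-45, proj(s,(.534,-.2725,.05)))
cv2.imwrite('pics/s2.png',cv2.resize(s['pixels'][v-45:v+35,u-50:u+50],None,fx=7,fy=7,interpolation=cv2.INTER_CUBIC))
E
```

```text
[ 0.5320623  -0.27252019  0.16147413]
303 199 (np.float64(346.3689271568091), np.float64(252.35443999348712))
```

View pics/s2.png

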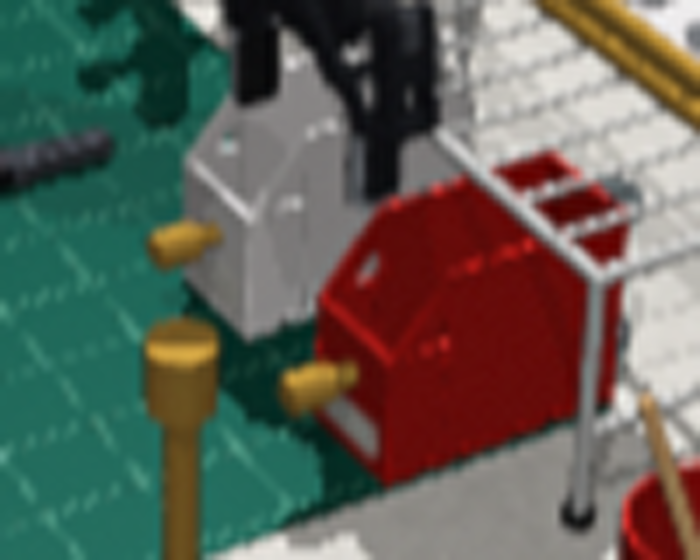

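Knob head seen at crop (310,385) → image (347.3,254), matching the estimate within ~1 px. Descend and grip.

Emit:
move_arm([
  [[0, 0, 0.27, 0, 0, 0, 0], [0, 0, 0.27, 0, 0, 0, 0], [0, 0, 0.27, 0, 0, 0, 0], [0, 0, 0.26, 0, 0, 0, 0], [0, 0, 0, 0, 0, 0, 1], [0, 0, 0, 0, 0, 0, 1], [0, 0, 0, 0, 0, 0, 1], [0, 0, 0, 0, 0, 0, 1], [0, 0, 0, 0, 0, 0, 1], [0, 0, 0, 0, 0, 0, 1]],
])

```text
time: 3.9
tool_pos: [0.5353, -0.275, 0.0393]
tool_rot: [0.001, 1.0, 0.022, 0.001]
contact_force: [-0.8, -1.5, 6.5]
gripper_width: 0.205
grasp_force: 59.3
```

Emit:
move_arm([
  [[-0.08, -0.004, 0, 0, 0, 0, 1], [-0.16, -0.0075, 0, 0, 0, 0, 1], [-0.16, -0.0075, 0, 0, 0, 0, 1], [-0.16, -0.0075, 0, 0, 0, 0, 1], [-0.16, -0.0075, 0, 0, 0, 0, 1], [-0.16, -0.0075, 0, 0, 0, 0, 1], [-0.16, -0.0075, 0, 0, 0, 0, 1], [-0.16, -0.0075, 0, 0, 0, 0, 1], [-0.16, -0.0075, 0, 0, 0, 0, 1], [0, 0, 0, 0, 0, 0, 1]],
])

```text
time: 5.15
tool_pos: [0.3709, -0.2748, 0.0393]
tool_rot: [0.001, 1.0, 0.022, 0.001]
contact_force: [-1.8, 0.6, 9.9]
gripper_width: 0.202
grasp_force: 59.8
```

```bash
python3 - <<'E'
from h import *
s=grab('side'); u,v=[int(t) for t in proj(s,(.46,-.272,.07))];print(u-60,v-50)
cv2.imwrite('pics/s3.png',cv2.resize(s['pixels'][v-50:v+50,u-60:u+70],None,fx=6,fy=6,interpolation=cv2.INTER_CUBIC))
E
```

```text
265 204
```

View pics/s3.png

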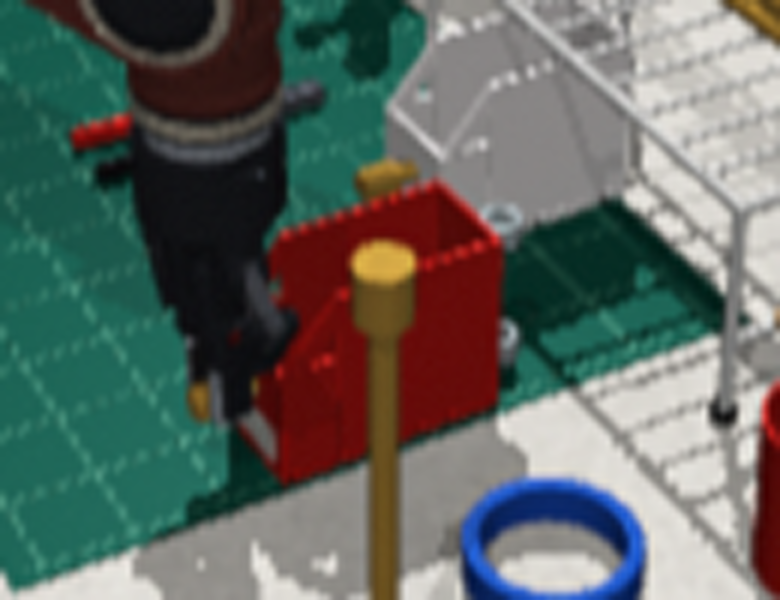

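Bin is out, standing upright (front at crop (285,480)), knuckles well in front of the rack. Release and rise.

Emit:
move_arm([
  [[0, 0, 0, 0, 0, 0, 0], [0, 0, 0, 0, 0, 0, 0], [0, 0, 0, 0, 0, 0, 0], [0, 0, 0, 0, 0, 0, 0], [0, 0, -0.2, 0, 0, 0, 0], [0, 0, -0.4, 0, 0, 0, 0], [0, 0, -0.4, 0, 0, 0, 0], [0, 0, -0.4, 0, 0, 0, 0], [-0.4, 0, -0.2, 0, 0, 0, 0], [-0.4, 0, 0, 0, 0, 0, 0]],
])

```text
time: 6.45
tool_pos: [0.2747, -0.2787, 0.2319]
tool_rot: [0.002, 1.0, 0.023, 0.001]
contact_force: [0.1, -0.3, 0.5]
gripper_width: 1.0
grasp_force: 0.0
```

```bash
python3 - <<'E'
from h import *
print(manip.state()['tool_pos'])
f=grab('top');np.savez('top1.npz',**f);W=cloud(f);im=f['pixels']
hsv=cv2.cvtColor(im,cv2.COLOR_BGR2HSV);H,S,V=[hsv[...,i] for i in range(3)]
red=((H<8)|(H>172))&(S>120)&(V>40)
k=red&(W[...,2]>.098)&(W[...,2]<.12)&(abs(W[...,0]-.47)<.12)&(abs(W[...,1]+.27)<.06)
P=W[k];print('rim',len(P),P.min(0),P.max(0)); r=cv2.minAreaRect(P[:,:2].astype(np.float32));print(r)
u,v=[int(t) for t in proj(f,(.46,-.27,.1))];print(u-45,v-45)
cv2.imwrite('pics/t4.png',cv2.resize(im[v-45:v+45,u-45:u+45],None,fx=6,fy=6,interpolation=cv2.INTER_CUBIC))
E
```

```text
[ 0.27466292 -0.27873712  0.23191717]
rim 149 [ 0.41536562 -0.30088335  0.09801174] [ 0.52069085 -0.23883012  0.11392186]
((0.46799373626708984, -0.26989713311195374), (0.10536452382802963, 0.0619724877178669), 0.10694584995508194)
365 183
```

View pics/t4.png

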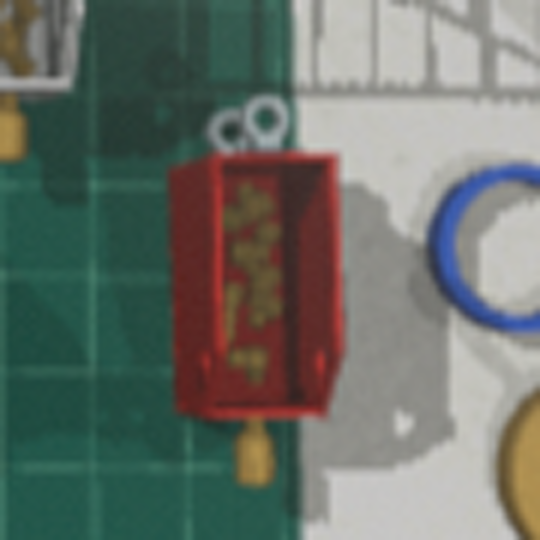

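Upper knuckle hole at crop (266,117), knob at (255,458); bin nearly axis-aligned, standing free.

```bash
python3 - <<'E'
from h import *
f=dict(np.load('top1.npz'));W=cloud(f);im=f['pixels'];hsv=cv2.cvtColor(im,cv2.COLOR_BGR2HSV);H,S,V=[hsv[...,i] for i in range(3)]
kn=ray(f,365+266/6-.4,183+117/6-.4,.098);print('kn',kn)
k=np.zeros(H.shape,bool);k[252:267,400:415]=1;k&=(H>8)&(H<30)&(S>100)&(V>90)&(W[...,2]>.03);P=W[k];print('knob',len(P),P.mean(0),P.min(0),P.max(0))
kb=P.mean(0);d=kn-kb;print('yaw',np.arctan2(d[1],d[0]),np.hypot(d[0],d[1]))
# rim side edges: left & right red at z>.1
red=((H<8)|(H>172))&(S>120)&(V>40)
k=red&(W[...,2]>.1)&(W[...,2]<.118)&(abs(W[...,0]-.47)<.12)&(abs(W[...,1]+.27)<.06)
P=W[k]
for lo,hi in((.43,.46),(.46,.49),(.49,.515)):
    q=P[(P[:,0]>lo)&(P[:,0]<hi)]; print(lo,len(q),q[:,1].min(),q[:,1].max())
E
```

```text
kn [ 0.53893386 -0.26841645  0.098     ]
knob 52 [ 0.37193316 -0.27112419  0.05186085] [ 0.35908889 -0.28031616  0.04280073] [ 0.38961249 -0.26269805  0.05754678]
yaw 0.016212525316379008 0.16702265183805015
0.43 38 -0.2998448826977334 -0.23961149971049722
0.46 36 -0.3008833533036561 -0.2389120754386009
0.49 30 -0.29835399071663804 -0.2388301210707474
```

Emit:
move_arm([
  [[0, 0, 0, 0, 0, 0.19, 0], [0.327, -0.01, 0, 0, 0, 0, 0], [0.327, -0.01, 0, 0, 0, 0, 0], [0.327, -0.01, 0, 0, 0, 0, 0], [0.327, -0.01, 0, 0, 0, 0, 0], [0.327, -0.01, 0, 0, 0, 0, 0], [0, 0, 0.25, 0, 0, 0, 0], [0, 0, 0.25, 0, 0, 0, 0], [0, 0, 0.25, 0, 0, 0, 0], [0, 0, 0, 0, 0, 0, 0]],
])

```text
time: 7.75
tool_pos: [0.4699, -0.2665, 0.135]
tool_rot: [-0.002, 1.0, 0.009, -0.003]
contact_force: [0.2, 1.4, -0.4]
gripper_width: 0.999
grasp_force: 0.0
```

Emit:
move_arm([
  [[0.01, 0.02, 0.2, 0, 0, 0, 0], [0, 0, 0.22, 0, 0, 0, 0], [0, 0, 0.22, 0, 0, 0, 0], [0, 0, 0, 0, 0, 0, 0], [0, 0, 0, 0, 0, 0, 1], [0, 0, 0, 0, 0, 0, 1], [0, 0, 0, 0, 0, 0, 1], [0, 0, 0, 0, 0, 0, 1], [0, 0, 0, 0, 0, 0, 1], [0, 0, 0, 0, 0, 0, 1]],
])

```text
time: 9.0
tool_pos: [0.4737, -0.2722, 0.0645]
tool_rot: [0.001, 1.0, 0.008, 0.002]
contact_force: [1.4, -1.0, 5.7]
gripper_width: 0.716
grasp_force: 67.2
```

Emit:
move_arm([
  [[0, 0, -0.1, 0, 0, 0, 1], [0, 0, -0.2, 0, 0, 0, 1], [-0.1, 0, -0.3, 0, 0, 0, 1], [-0.15, 0, -0.3, 0, 0, 0, 1], [0, -0.1, -0.1, 0, 0, 0, 1], [0, -0.3, 0, 0, 0, 0, 1], [0, -0.3, 0, 0, 0, 0, 1], [0, -0.3, 0, 0, 0, 0, 1], [0, -0.3, 0, 0, 0, 0, 1], [0, -0.2, 0, 0, 0, 0, 1]],
])

```text
time: 10.25
tool_pos: [0.4378, -0.0889, 0.18]
tool_rot: [-0.001, 1.0, 0.009, -0.002]
contact_force: [0.5, -0.3, -5.4]
gripper_width: 0.718
grasp_force: 67.6
```

Emit:
move_arm([
  [[0.025, -0.2, 0, 0, 0, 0, 1], [0.025, -0.3, 0, 0, 0, 0, 1], [0.025, -0.3, 0, 0, 0, 0, 1], [0.025, -0.3, 0, 0, 0, 0, 1], [0.025, -0.3, 0, 0, 0, 0, 1], [0.025, -0.3, 0, 0, 0, 0, 1], [0.025, -0.3, 0.1, 0, 0, 0, 1], [0, -0.1, 0.1, 0, 0, -0.26, 1], [0, 0, 0.03, 0, 0, 0, 1], [0, 0, 0, 0, 0, 0, 1]],
])

```text
time: 11.5
tool_pos: [0.4554, 0.16, 0.1536]
tool_rot: [0.0, 1.0, 0.027, -0.001]
contact_force: [-0.1, -0.5, -5.1]
gripper_width: 0.719
grasp_force: 67.9
```

```bash
python3 - <<'E'
from h import *
print(manip.state()['tool_pos'],manip.state()['tool_rot'])
f=grab('top');np.savez('top2.npz',**f);s=grab('side');np.savez('side2.npz',**s)
u,v=[int(t) for t in proj(f,(.58,.175,.15))];a=f['pixels'][v-45:v+45,u-35:u+35]
u2,v2=[int(t) for t in proj(s,(.58,.175,.14))];b=s['pixels'][v2-45:v2+45,u2-45:u2+45]
print(u-35,v-45,u2-45,v2-45)
cv2.imwrite('pics/c5.png',cv2.resize(np.hstack([a,b]),None,fx=5,fy=5,interpolation=cv2.INTER_CUBIC))
E
```

```text
[0.45537787 0.16001579 0.15356184] [ 4.07457481e-04  9.99626497e-01  2.73093525e-02 -9.48458006e-04]
222 139 253 123
```

View pics/c5.png

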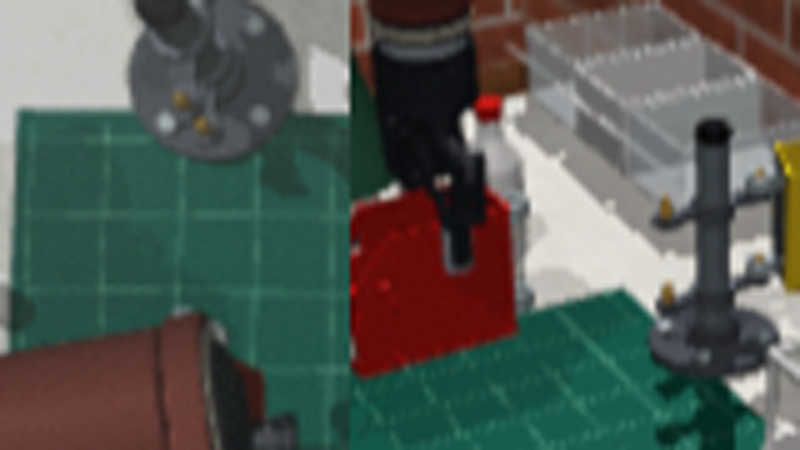

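Side half: bin is level, knuckles at crop (520,225)/(525,290), empty pins at (665,208)/(668,292); top half shows pins at (181,98)/(202,125). The arm hides the knuckles from above, so I compare bin and pin within each view.

```bash
python3 - <<'E'
from h import *
f=dict(np.load('top2.npz'));s=dict(np.load('side2.npz'))
T=np.array([.4554,.16,.1536]);th=.0546
ex=np.array([np.cos(th),np.sin(th),0]);ey=np.array([-np.sin(th),np.cos(th),0])
W=cloud(s);hsv=cv2.cvtColor(s['pixels'],cv2.COLOR_BGR2HSV);H,S,V=[hsv[...,i] for i in range(3)]
red=((H<8)|(H>172))&(S>150)&(V>50); red[:,:250]=0; red[:155,:]=0;red[205:]=0;red[:,360:]=0
P=W[red];P=P[~np.isnan(P[:,0])]
L=np.c_[(P-T)@ex,(P-T)@ey,P[:,2]]
m=(abs(L[:,1]+.031)<.012)&(L[:,2]<.17);L=L[m]
print(len(L),'side face lateral median',np.median(L[:,1]),'slope',np.polyfit(L[:,0],L[:,1],1),'xmin/max',np.percentile(L[:,0],[1,99]),'z',np.percentile(L[:,2],[.5,1,99,99.5]))
# column from side cam
k=np.zeros(H.shape,bool);k[145:200,385-0:0]=0
k[152:185,318:345]=1;k&=(S<90)&(V<130)
Q=W[k];Q=Q[(Q[:,2]>.09)&(Q[:,2]<.20)&(abs(Q[:,0]-.7)<.03)&(abs(Q[:,1]-.18)<.03)];
c=-s['view'][:3,:3].T@s['view'][:3,3];print('col front pts',len(Q),Q.mean(0),Q.min(0),Q.max(0))
# pins brass blobs
for nm,g,box in(('top',f,(155,168,254,266)),('side',s,(158,190,308,322))):
    hs=cv2.cvtColor(g['pixels'],cv2.COLOR_BGR2HSV);k=np.zeros(H.shape,np.uint8);y0,y1,x0,x1=box
    k[y0:y1,x0:x1]=((hs[...,0]>8)&(hs[...,0]<30)&(hs[...,1]>100)&(hs[...,2]>70))[y0:y1,x0:x1]
    n,l,st,ce=cv2.connectedComponentsWithStats(k)
    for i in range(1,n):
        print(nm,st[i].tolist(),ce[i].round(2),'z.144',ray(g,*ce[i],.144).round(4),'z.066',ray(g,*ce[i],.066).round(4))
# predicted
for nm,p in(('pu',(.658,.179,.144)),('pl',(.658,.179,.066))):print(nm,'side',np.round(proj(s,p),1),'top',np.round(proj(f,p),1))
kn=T+ex*.0652;print('knuckle pred side up', [np.round(proj(s,(kn[0],kn[1],z)),1) for z in (.087+.098,.087+.02,.087+.006)])
E
```

```text
581 side face lateral median -0.03175379011346796 slope [-0.01116142 -0.0320636 ] xmin/max [-0.08325276  0.04586094] z [0.0912884  0.09172852 0.16960687 0.16984493]
col front pts 175 [0.69708449 0.16948234 0.14033514] [0.67343731 0.15566124 0.09027082] [0.72711622 0.18727054 0.19169465]
top [257, 158, 2, 2, 4] [257.5 158.5] z.144 [0.6572 0.1792 0.144 ] z.066 [0.6735 0.1931 0.066 ]
top [261, 163, 2, 2, 3] [261.67 163.33] z.144 [0.6431 0.1667 0.144 ] z.066 [0.6583 0.1797 0.066 ]
side [315, 163, 2, 4, 8] [315.5 164.5] z.144 [0.6535 0.1687 0.144 ] z.066 [0.725  0.3095 0.066 ]
side [316, 180, 2, 4, 5] [316.2 181.6] z.144 [0.59  0.041 0.144] z.066 [0.6551 0.1686 0.066 ]
pu side [315.3 163.3] top [257.6 158.2]
pl side [315.7 180.4] top [261.9 163.4]
knuckle pred side up [array([285., 163.]), array([286., 181.]), array([286.2, 184.1])]
```

```bash
python3 - <<'E'
from h import *
from scipy.optimize import least_squares
for nm in('side0','side2','top2'):
    s=dict(np.load(nm+'.npz'));W=cloud(s);hsv=cv2.cvtColor(s['pixels'],cv2.COLOR_BGR2HSV);S,V=hsv[...,1],hsv[...,2]
    k=(S<110)&(V<140)&(W[...,2]>.15)&(W[...,2]<.203)&(np.hypot(W[...,0]-.7026,W[...,1]-.180)<.022)
    Q=W[k];r=least_squares(lambda p:np.hypot(Q[:,0]-p[0],Q[:,1]-p[1])-.014,[.70,.18],loss='soft_l1',f_scale=.002);print(nm,len(Q),r.x,np.abs(r.fun).mean())
    k=(V<140)&(S<110)&(W[...,2]>.006)&(W[...,2]<.025)&(np.hypot(W[...,0]-.7026,W[...,1]-.181)<.065)
    Q=W[k];(cx,cy),rr=cv2.minEnclosingCircle(Q[:,:2].astype(np.float32));print('flange',len(Q),cx,cy,rr)
E
```

```text
side0 87 [0.70285966 0.17972941] 0.0023549654936653027
flange 202 0.7013302445411682 0.1778005063533783 0.05826294422149658
side2 90 [0.70283758 0.17881246] 0.002351671984037722
flange 205 0.7036084532737732 0.17608612775802612 0.05970152094960213
top2 91 [0.70353926 0.1818983 ] 0.001452324063823828
flange 514 0.6977654695510864 0.17907989025115967 0.05972585454583168
```

Emit:
move_arm([
  [[0, -0.045, 0, 0, 0, 0, 1], [0.15, 0, 0, 0, 0, 0, 1], [0.2, 0, 0, 0, 0, 0, 1], [0.2, 0, 0, 0, 0, 0, 1], [0.2, 0, 0, 0, 0, 0, 1], [0.2, 0, 0, 0, 0, 0, 1], [0.1, 0, 0, 0, 0, 0, 1], [0.1, 0, 0, 0, 0, 0, 1], [0, 0, 0, 0, 0, 0, 1], [0, 0, 0, 0, 0, 0, 1]],
])

```text
time: 12.85
tool_pos: [0.593, 0.1738, 0.1544]
tool_rot: [0.0, 1.0, 0.028, -0.0]
contact_force: [-0.5, 0.3, -4.6]
gripper_width: 0.718
grasp_force: 68.0
```

```bash
python3 - <<'E'
from h import *
st=manip.state();print(st['tool_pos'],st['tool_rot'],st['contact_force'])
f=grab('top');np.savez('top3.npz',**f);s=grab('side');np.savez('side3.npz',**s)
u,v=[int(t) for t in proj(f,(.65,.175,.15))];a=f['pixels'][v-25:v+35,u-25:u+25]
u2,v2=[int(t) for t in proj(s,(.64,.175,.14))];b=s['pixels'][v2-30:v2+30,u2-30:u2+30]
print(u-25,v-25,u2-30,v2-30)
cv2.imwrite('pics/c6.png',cv2.resize(np.hstack([a,b]),None,fx=7,fy=7,interpolation=cv2.INTER_CUBIC))
E
```

```text
[0.59295025 0.17380441 0.15436629] [ 1.10294009e-05  9.99615587e-01  2.77223039e-02 -3.89933454e-04] [-0.45168964  0.26611034 -4.59714977]
233 135 281 135
```

View pics/c6.png

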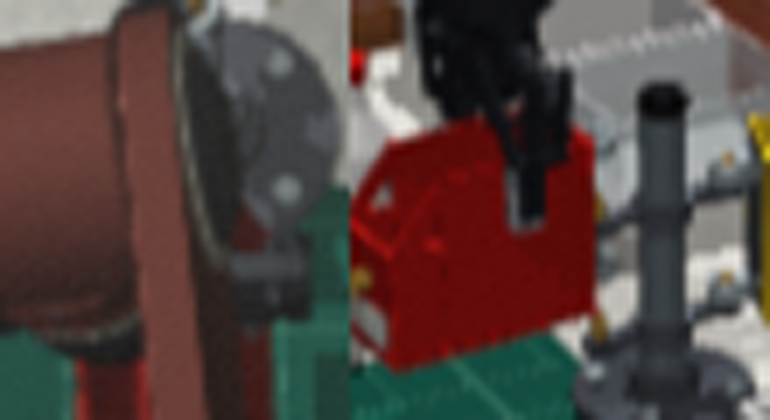

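Side half: both knuckles stand just above the pins (upper pin (600,200), lower pin (598,322), lower knuckle (603,262)). Lower slowly with the force as a check.

Emit:
move_arm([
  [[0, 0, 0.05, 0, 0, 0, 1], [0, 0, 0.05, 0, 0, 0, 1], [0, 0, 0.04, 0, 0, 0, 1], [0, 0, 0.03, 0, 0, 0, 1], [0, 0, 0.03, 0, 0, 0, 1], [0, 0, 0.02, 0, 0, 0, 1], [0, 0, 0.02, 0, 0, 0, 1], [0, 0, 0, 0, 0, 0, 1], [0, 0, 0, 0, 0, 0, 1], [0, 0, 0, 0, 0, 0, 1]],
])

```text
time: 14.2
tool_pos: [0.5937, 0.1738, 0.1259]
tool_rot: [-0.0, 1.0, 0.028, 0.0]
contact_force: [0.4, -0.8, -3.8]
gripper_width: 0.718
grasp_force: 68.0
```

Emit:
move_arm([
  [[0, 0, 0.02, 0, 0, 0, 1], [0, 0, 0.02, 0, 0, 0, 1], [0, 0, 0.02, 0, 0, 0, 1], [0, 0, 0.02, 0, 0, 0, 1], [0, 0, 0.01, 0, 0, 0, 1], [0, 0, 0, 0, 0, 0, 1], [0, 0, 0, 0, 0, 0, 1], [0, 0, 0, 0, 0, 0, 1], [0, 0, 0, 0, 0, 0, 1], [0, 0, 0, 0, 0, 0, 1]],
])

```text
time: 15.45
tool_pos: [0.5936, 0.1738, 0.115]
tool_rot: [-0.0, 1.0, 0.028, 0.0]
contact_force: [0.5, -0.0, -5.4]
gripper_width: 0.719
grasp_force: 68.1
```

```bash
python3 - <<'E'
from h import *
st=manip.state();print(st['tool_pos'],st['contact_force'],st['ft_torque'])
s=grab('side');T=st['tool_pos'];th=.0546
ex=np.array([np.cos(th),np.sin(th),0]);ey=np.array([-np.sin(th),np.cos(th),0])
W=cloud(s);hsv=cv2.cvtColor(s['pixels'],cv2.COLOR_BGR2HSV);H,S,V=[hsv[...,i] for i in range(3)]
red=((H<8)|(H>172))&(S>150)&(V>50);P=W[red];P=P[~np.isnan(P[:,0])]
L=np.c_[(P-T)@ex,(P-T)@ey,P[:,2]];L=L[(abs(L[:,1]+.031)<.01)&(abs(L[:,0])<.1)];print(np.percentile(L[:,2],[.5,1,3]),np.percentile(L[:,0],99))
E
```

```text
[0.59355871 0.17380693 0.11498775] [ 0.48484232 -0.01041685 -5.41350932] [-0.0035403   0.02352346  0.01624129]
[0.05185185 0.05264441 0.05472382] 0.046235928603951516
```

Emit:
move_arm([
  [[0, 0, 0.01, 0, 0, 0, 1], [0, 0, 0, 0, 0, 0, 1], [0, 0, 0.01, 0, 0, 0, 1], [0, 0, 0, 0, 0, 0, 1], [0, 0, 0.01, 0, 0, 0, 1], [0, 0, 0, 0, 0, 0, 1], [0, 0, 0, 0, 0, 0, 1], [0, 0, 0, 0, 0, 0, 1], [0, 0, 0, 0, 0, 0, 1], [0, 0, 0, 0, 0, 0, 1]],
])

```text
time: 16.75
tool_pos: [0.5938, 0.1739, 0.1141]
tool_rot: [0.0, 1.0, 0.028, 0.0]
contact_force: [-8.9, -2.3, 9.5]
gripper_width: 0.717
grasp_force: 69.7
```

Firm contact at the expected hung height; release and watch.

Emit:
move_arm([
  [[0, 0, 0, 0, 0, 0, 0.22], [0, 0, 0, 0, 0, 0, 0.1], [0, 0, 0, 0, 0, 0, 0], [0, 0, 0, 0, 0, 0, 0], [0, 0, 0, 0, 0, 0, 0], [0, 0, -0.1, 0, 0, 0, 0], [0, 0, -0.3, 0, 0, 0, 0], [0, 0, -0.3, 0, 0, 0, 0], [0, 0, -0.4, 0, 0, 0, 0], [0, 0, -0.4, 0, 0, 0, 0]],
])

```text
time: 18.0
tool_pos: [0.5934, 0.1738, 0.2938]
tool_rot: [-0.0, 1.0, 0.028, 0.0]
contact_force: [1.0, 0.4, -0.4]
gripper_width: 1.002
grasp_force: 0.0
```

Emit:
move_arm([
  [[-0.4, 0, -0.2, 0, 0, 0, 0], [-0.4, 0, 0, 0, 0, 0, 0], [-0.4, 0, 0, 0, 0, 0, 0], [-0.4, 0, 0, 0, 0, 0, 0], [-0.1, 0, 0, 0, 0, 0, 0], [0, 0, 0, 0, 0, 0, 0], [0, 0, 0, 0, 0, 0, 0], [0, 0, 0, 0, 0, 0, 0], [0, 0, 0, 0, 0, 0, 0], [0, 0, 0, 0, 0, 0, 0]],
])

```text
time: 19.25
tool_pos: [0.3901, 0.1625, 0.3151]
tool_rot: [0.0, 1.0, 0.028, -0.0]
contact_force: [-0.0, -0.2, 0.0]
gripper_width: 1.002
grasp_force: 0.0
```

```bash
python3 - <<'E'
from h import *
st=manip.state();print(st['tool_pos'],st['contact_force'])
f=grab('top');s=grab('side')
u,v=[int(t) for t in proj(f,(.61,.175,.12))];a=f['pixels'][v-35:v+35,u-30:u+25]
u2,v2=[int(t) for t in proj(s,(.61,.175,.11))];b=s['pixels'][v2-35:v2+35,u2-35:u2+45]
cv2.imwrite('pics/c7.png',cv2.resize(np.hstack([a,b]),None,fx=5.9,fy=5.9,interpolation=cv2.INTER_CUBIC))
E
```

```text
[0.3900836  0.16246993 0.31510434] [-0.02369688 -0.19658799  0.02840258]
```

View pics/c7.png

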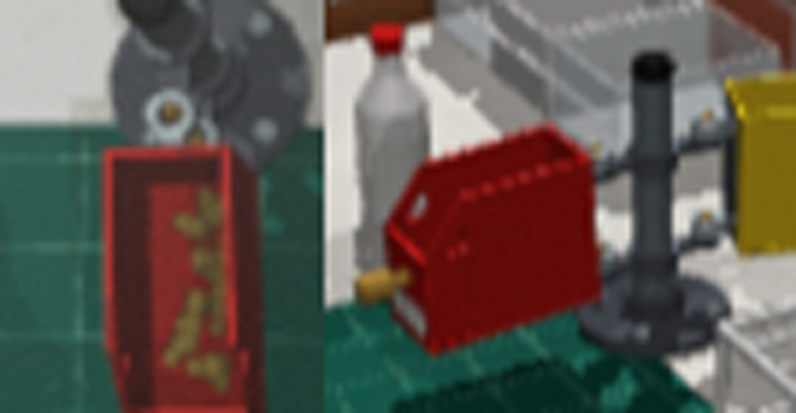

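The bin hangs free: the upper knuckle ring is around its pin at crop (172,112), the lower pin is centred at (198,135), and the bin is level in the side view. It's at rest, so I'm handing in.

```bash
python3 -c "
from plant import manip
print(manip.job_done())"
```

```text
the job is handed in; nothing more can be done
None
```

The red bin was drawn out from under the rack, let go on the bench, then hung on the stand's front pins and released. It hangs level and at rest in the last pictures, and the job is handed in at about 19 s; the hand-in call returned no verdict.

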